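Tip a toner cartridge into the service bay and push it home

ROBOT

A 6-joint arm with a two-finger parallel gripper is mounted at the origin on the work surface. World frame = base frame: x ahead of the robot, y to its left, z up, the work surface at z = 0. Lengths are in mm, angles in rad, forces in N, time in s.
With the tool pointing down it reaches from about 300 to 775 mm from the base axis. Payload 14.6 kg.
Tool frame: the origin (TCP) lies at the very end of the fingers, on their centre line; the grasp point (between the pads) lies 19 mm behind it (ctrl.pinch_z is the distance from the TCP to the grasp point, in mm); z points along the fingers, x is the direction in which the jaws open and shut, and the axes are right-handed (so a half turn about z gives the same grasp; the last joint's range is limited). The gripper opens to 94 mm and grips with 3 to 60 N. Pads are 16 mm wide; open, the fingers measure 119 mm over their backs; the gripper's body (75 mm by 177 mm) begins 78 mm behind the grasp point.
Start: joints at [1.093, 0.3, 1.521, -0, 1.321, -0.067], TCP at [219.635, 504.232, 205.446] pointing down, gripper open.
Joint ranges: [-3.03, 3.03], [-0.79, 2.21], [0.23, 2.52], [-1.04, 4.18], [0, 3.07], [-2.55, 2.55]. Speed limits (rad/s): [2.22, 2.22, 2.57, 3.14, 3.14, 3.14].

INTERFACE

Orientations are given as a rotation vector (axis times angle).
In Python, from cell import ctrl gives the robot as it stands. Calls block until the motion is done:
- ctrl.reach(position, orientation): joint-space move of the TCP to a pose.
- ctrl.move_linear(position, attitude=None, v=150, until_force=None): straight line of the TCP; attitude=None keeps the orientation; v is the mean speed in mm/s. With until_force (N) it stops when the force on the tool has changed by that much, and returns True; else False.
- ctrl.move_joints(angles): joint-space move.
- ctrl.gripper_to(opening, grip_force=None): opening from 0.0 (shut) to 1.0 (fully open); grip_force is the grip in N (None keeps the last); returns when the fingers have stopped.
- ctrl.hold(seconds).
- ctrl.ik(position, orientation): joint angles nearest the present ones, or None.
- ctrl.observe(): the state.
- ctrl.camera(name): name is "scene" or "top" or "wrist"; returns a dict with "frame" (420x560x3 uint8, red, green, blue), "vfov" (degrees; the focal length in pixels is half the picture's height over the tangent of half this angle, whatever the lens; pixels are square), "cx", "cy" (the principal point, pixels), "dist_coeffs" ([k1, k2, p1, p2, k3] as OpenCV has them; the pictures are not rectified), "cam_to_world" (4x4, takes a point from camera to world coordinates); the wrist camera has in their place "hand_eye" (4x4, takes a point from camera to tool coordinates, whose origin is the TCP and whose axes are the tool frame's). Camera axes: x right, y up, looking along -z (the intrinsics and any distortion apply to the point x, -y, -z); pixel columns grow to the right and rows downward; lengths in mm; the calibration is good to about 2 mm. A picture is of the moment at which its call begins: read the wrist's pose just before it. There is no depth.
A pose or a line that the arm cannot do raises ctrl.IKError and nothing moves.
- ctrl.close_job(): hands the job in, once; it reports no verdict.
The state is a dict: "time": time; "joint_pos": joint angles; "joint_vel": joint speeds; "effort": joint torques, N m; "position": TCP position; "eef_rot": TCP orientation; "ft_force": force on the tool from outside, world axes, zero at the start; "wrist_torque": the same for the moment, N m; "width": opening from 0.0 (shut) to 1.0 (fully open).
Only numpy, scipy, OpenCV 4.12 (cv2) and the standard library are available. Lean on these libraries where they do the work, as an engineer would, in place of code of your own. Each camera call takes 0.05 s, during which the arm holds its last target. There are 200 camera calls.

TASK

With closed fingertips, push high on the back of the toner cartridge that stands on the jig plate so that it topples over and lies flat in the white-outlined bay, label side up; then push on its bottom end to slide it along until its top end is against the stop bar, the whole cartridge inside the outline. Only push it: never pick it up or lift it. Leave everything else on the table where it is, including the second cartridge standing beside the plate.

Things in the scene. Friction and masses are not known exactly. Their poses are not given: they have to be found in the camera images.
- cart: The task's toner cartridge: black plastic block, 60 mm thick (x) by 74 mm wide (y) by 190 mm tall (z), about 0.45 kg, with a paper label on its -x face. It starts upright on the jig plate, at the end of the plate, just outside the white line across the near end of the bay, its +x axis towards the bay and stop bar (within 0.04 rad of the jig's x axis). Nothing holds it. Origin: centre of its underside as it stands; z points to its top.
- cart_top (a point): Centre of the cartridge's top end, 190 mm from its origin along its z axis; this end meets the stop bar when the job is done. Pushed near its top, the cartridge tips before it slides; once tipped, this end lies about 25 to 45 mm short of the stop bar, and the cartridge slides along the plate when its other end is pushed.
- cart_toe (a point): Middle of the cartridge's bottom edge on the bay side (30 mm from its origin along its +x); the cartridge pivots over this edge when it is tipped into the bay. It stays down near the plate throughout.
- jig: Fixed dark steel plate, 410 mm (x) by 170 mm (y), 4 mm thick, with a bay outlined in white lines. Origin: centre of the plate's underside, on the table; z up; +x runs along the bay from the standing cartridge to the stop bar. The bay between the lines runs from x = -105 mm to the stop bar's face at x = +110 mm and from y = -57 to +57 mm. The lines are flat paint. The aluminium stop bar is fixed across the far end, 130 mm long, 22 mm thick, its top 34 mm above the table.
- spare: A second toner cartridge exactly like the task's one, 60 x 74 x 190 mm, standing upright on the table off the jig plate, beside its stop-bar end on the far side from the robot. Leave it alone. Origin: centre of its underside, z towards its top.
- roller: Small black rubber roller with white hubs, 28 mm diameter, 64 mm tall, standing on end past the stop-bar end of the jig. Leave it alone. Origin: centre of its underside.
- gear: White plastic gear, 54 mm diameter, 21 mm tall with its hub, lying flat on the table on the robot's side of the jig. Leave it alone. Origin: centre of its underside.
- screwdriver: Screwdriver with a black handle, 190 mm long, lying on the table on the robot's side of the jig. Leave it alone. Origin: under its middle, x along its length.
- bottle: White closed bottle, 60 mm diameter, 150 mm tall, standing far right. Leave it alone. Origin: centre of its underside.
- tray: Grey open parts tray, 130 x 170 x 35 mm, to the right. Leave it alone. Origin: centre of its underside.
- brush: Cleaning brush, about 180 mm long, lying far left. Leave it alone. Origin: under its middle.
- carton: Small cardboard box, 70 x 110 x 60 mm, to the left. Leave it alone. Origin: centre of its underside.
Not all that is in view belongs to the job. Leave any purple look-alike of the cart alone.

How it is judged (in metres and radians):
On the way:
1. the cartridge has toppled and lies flat in the bay's width, label up (angle between cart's own z axis and vertical between 1.5 and 1.64 rad and height (world z) of cart_toe below 0.015 m and y of cart in the frame of jig between -0.02 and 0.02 m and y of cart_top in the frame of jig between -0.02 and 0.02 m), for 0.2 s.
At the end, for the whole second after the job is handed in: The cartridge lies flat on the jig plate (its long axis within about 4 degrees of level), label side up, its top end within 5 mm of the stop bar's face, its whole width between the bay's side lines (both ends' centres within 20 mm of the bay's centre line), at rest (all of step 1 and x of cart_top in the frame of jig between 0.105 and 0.115 m and linear speed of cart below 0.01 m/s); the robot touches nothing.
It fails at once if the cartridge is lifted off its bay-side bottom edge, or tipped the wrong way (that edge rises 20 mm above the table) (height (world z) of cart_toe above 0.02 m).
It fails at once if another thing on the table is moved more than 15 mm (distance of any of spare, roller, gear, screwdriver, bottle, tray, brush, carton from where it was at the start of the episode above 0.015 m).
It fails at once if a standing thing is tipped over (angle between any of spare, roller, bottle's own z axis and vertical above 0.5 rad).
It also fails if it takes over 45 s, if anything falls off the work surface, if the arm or the gripper's body presses on something with over 40 N, if the wrist force passes 120 N, or if a joint passes its speed limit or range.

## Working session

There is one attempt and no reset: what is moved stays moved. The work goes in short steps, each a Python script; the robot and the scene stay as the last script left them, time stands still between calls to the robot, and variables do not carry over. Pictures are saved under pics/ and viewed, about 8 in all and at most 12, crops included, and the job is handed in when it is done.

```bash
mkdir -p pics; ls; cat > h.py <<'E'
import numpy as np, cv2
from cell import ctrl
def K(c):
    h=c["frame"].shape[0]; f=h/2/np.tan(np.radians(c["vfov"])/2)
    return np.array([[f,0,c["cx"]],[0,f,c["cy"]],[0,0,1.]])
def T(c,s=None):
    if "cam_to_world" in c: return np.array(c["cam_to_world"])
    M=np.eye(4); M[:3,:3]=cv2.Rodrigues(np.array(s["eef_rot"],float))[0]; M[:3,3]=s["position"]
    return M@np.array(c["hand_eye"])
def toplane(c,px,z,s=None):
    p=cv2.undistortPoints(np.array(px,float).reshape(-1,1,2),K(c),np.array(c["dist_coeffs"],float)).reshape(-1,2)
    M=T(c,s); d=np.c_[p[:,0],-p[:,1],-np.ones(len(p))]@M[:3,:3].T; o=M[:3,3]
    return o+d*((z-o[2])/d[:,2])[:,None]
def project(c,P,s=None):
    M=np.linalg.inv(T(c,s)); q=np.array(P,float).reshape(-1,3)@M[:3,:3].T+M[:3,3]
    q=q*[1,-1,-1]
    return cv2.projectPoints(q,np.zeros(3),np.zeros(3),K(c),np.array(c["dist_coeffs"],float))[0].reshape(-1,2)
def save(c,name): cv2.imwrite("pics/"+name,c["frame"][:,:,::-1])
E
python3 - <<'E'
from h import *
import pickle
for n in("scene","top"):
    c=ctrl.camera(n); save(c,n+".png"); pickle.dump(c,open(n+".pkl","wb")); print(n,T(c)[:3,3],c["dist_coeffs"],c["vfov"])
E
```

```text
pics
scene [1189.80689867  983.96366072  924.30292063] [-0.04916657  0.          0.          0.          0.        ] 51.6707487962106
top [ 451.79162046   25.26992695 1569.30013678] [-0.00300805  0.          0.          0.          0.        ] 46.66523147922463
```

```bash
sleep 1
```

```text
(no output)
```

View pics/scene.png

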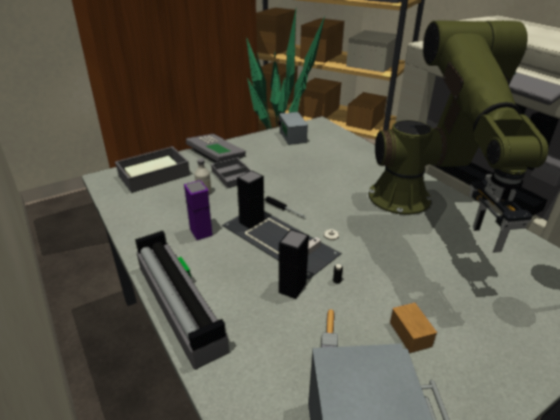

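View pics/top.png

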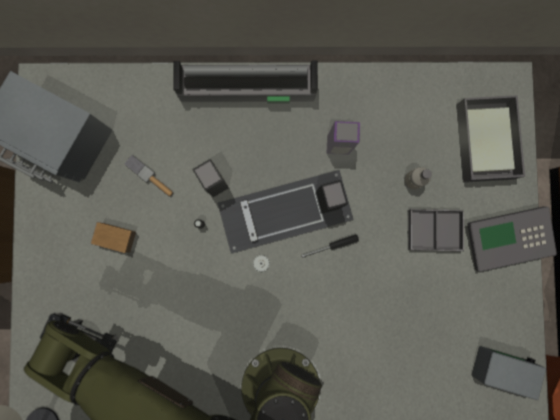

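The candidates in the top view are the black block at (333,195) standing on the plate, the black block at (209,177) off the plate beside the stop bar, which is the spare, and the purple look-alike at (345,133). The first is the cart: it is black, and it stands at the end of the plate away from the white stop bar at (248,222). I'll confirm that in an enlarged crop and measure the plate at the same time.

```bash
python3 - <<'E'
from h import *
import pickle
c=pickle.load(open("top.pkl","rb")); f=c["frame"]
cv2.imwrite("pics/crop.png",cv2.resize(f[115:265,180:380,::-1],None,fx=4,fy=4,interpolation=cv2.INTER_CUBIC))
p=toplane(c,[(219,205),(338,172),(352,218),(234,250)],4); print(p.round()); m=p.mean(0);print(m)
print(toplane(c,[(333,195),(209,177)],190).round())
E
```

```text
[[ 577.  192.    4.]
 [ 682. -193.    4.]
 [ 532. -236.    4.]
 [ 432.  144.    4.]]
[555.67267735 -23.140272     4.        ]
[[ 588. -152.  190.]
 [ 642.  201.  190.]]
```

View pics/crop.png

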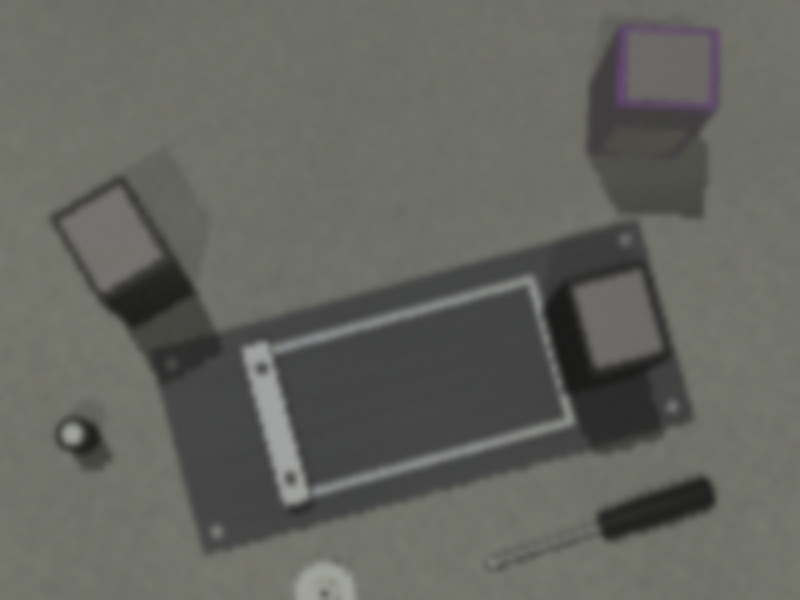

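The crop confirms that the cart is the black block on the plate, with its top face at about crop (620,318). The spare is at (110,240) and the purple one at (668,65), both off the plate. Next I'll get a jig estimate from this, then a wrist view for precision.

```bash
python3 - <<'E'
from h import *
import pickle
c=pickle.load(open("top.pkl","rb"))
im=lambda L:np.array(L)/4+np.array([180,115])-0.375
pl=toplane(c,im([(157,380),(637,221),(693,416),(206,552)]),4)
bay=toplane(c,im([(533,280),(572,422)]),4); bar=toplane(c,im([(268,342),(308,500),(243,348),(284,506)]),34)
ct=toplane(c,im([(570,277),(648,262),(670,355),(592,378)]),190)
print(pl.round(1),bay.round(1),bar.round(1),ct.round(1),sep="\n")
a=(pl[0]+pl[3]-pl[1]-pl[2])/2; L=np.hypot(*a[:2]); yaw=np.arctan2(a[1],a[0]); o=pl.mean(0)
print("len",L,"wid",np.linalg.norm((pl[0]+pl[1]-pl[2]-pl[3])/2),"yaw",yaw,o)
R=np.array([[np.cos(yaw),-np.sin(yaw)],[np.sin(yaw),np.cos(yaw)]])
for n,p in(("bay",bay),("bar",bar),("cart",ct)): print(n,((p-o)[:,:2]@R).round(1))
# wrist look
from scipy.spatial.transform import Rotation as Ro
x=np.array([-np.sin(yaw),np.cos(yaw),0]); 
for s in(1,-1):
    M=np.c_[s*x,np.cross([0,0,-1],s*x),[0,0,-1]]; rv=Ro.from_matrix(M).as_rotvec()
    for P in([*(o[:2]),420],[*(o[:2]),380],[*o[:2],330]):
        q=ctrl.ik(P,rv); print(s,P,rv,None if q is None else np.round(q,2))
print(ctrl.camera("wrist")["hand_eye"], ctrl.camera("wrist")["vfov"])
E
```

```text
[[ 562.   192.8    4. ]
 [ 688.7 -196.3    4. ]
 [ 529.8 -238.9    4. ]
 [ 423.9  153.6    4. ]]
[[ 641.  -111.     4. ]
 [ 525.7 -141.     4. ]]
[[589.4 102.   34. ]
 [464.5  71.   34. ]
 [584.8 121.8  34. ]
 [459.9  89.9  34. ]]
[[ 620.5 -121.3  190. ]
 [ 631.  -177.3  190. ]
 [ 564.2 -191.9  190. ]
 [ 548.1 -135.9  190. ]]
len 407.7216241355968 wid 154.04081333277009 yaw 1.8600378557472195 [551.09588476 -22.18245749   4.        ]
bay [[-110.8  -60.8]
 [-106.6   58.2]]
bar [[108.1 -72.1]
 [114.1  56.5]
 [128.4 -73.3]
 [133.4  55.4]]
cart [[-114.8  -38.3]
 [-171.5  -32.3]
 [-166.4   35.9]
 [-108.2   35.3]]
1 [np.float64(551.0958847613122), np.float64(-22.182457494392736), 420] [ 0.45275742 -3.10879641 -0.        ] None
1 [np.float64(551.0958847613122), np.float64(-22.182457494392736), 380] [ 0.45275742 -3.10879641 -0.        ] None
1 [np.float64(551.0958847613122), np.float64(-22.182457494392736), 330] [ 0.45275742 -3.10879641 -0.        ] None
-1 [np.float64(551.0958847613122), np.float64(-22.182457494392736), 420] [3.10879641 0.45275742 0.        ] [-0.11  0.25  1.1  -0.    1.79 -0.4 ]
-1 [np.float64(551.0958847613122), np.float64(-22.182457494392736), 380] [3.10879641 0.45275742 0.        ] [-0.11  0.24  1.2  -0.    1.7  -0.4 ]
-1 [np.float64(551.0958847613122), np.float64(-22.182457494392736), 330] [3.10879641 0.45275742 0.        ] [-0.11  0.24  1.31 -0.    1.59 -0.4 ]
[[ 9.99999739e-01 -4.85821279e-04  5.34188789e-04 -2.74194755e-01]
 [-3.49584539e-04 -9.73063415e-01 -2.30537346e-01 -6.53295832e+01]
 [ 6.31799516e-04  2.30537099e-01 -9.73063331e-01 -1.78941391e+02]
 [ 0.00000000e+00  0.00000000e+00  0.00000000e+00  1.00000000e+00]] 60.15412362935945
```

```bash
python3 - <<'E'
from h import *
import pickle
from scipy.spatial.transform import Rotation as Ro
yaw=1.815
x=-np.array([-np.sin(yaw),np.cos(yaw),0]); rv=Ro.from_matrix(np.c_[x,np.cross([0,0,-1],x),[0,0,-1]]).as_rotvec()
ctrl.gripper_to(0.0)
ctrl.reach([555,-15,380],rv)
s=ctrl.observe(); c=ctrl.camera("wrist"); pickle.dump((c,s),open("w1.pkl","wb")); save(c,"w1.png")
cv2.imwrite("pics/w1b.png",cv2.resize(c["frame"][:,:,::-1],(800,600),interpolation=cv2.INTER_CUBIC)); print(s["time"],s["position"],s["width"],c["dist_coeffs"])
E
```

```text
3.9083 [555.00505294 -14.27854263 379.77241124] 0.0007231327050812578 [-0.08230409  0.          0.          0.          0.        ]
```

View pics/w1b.png

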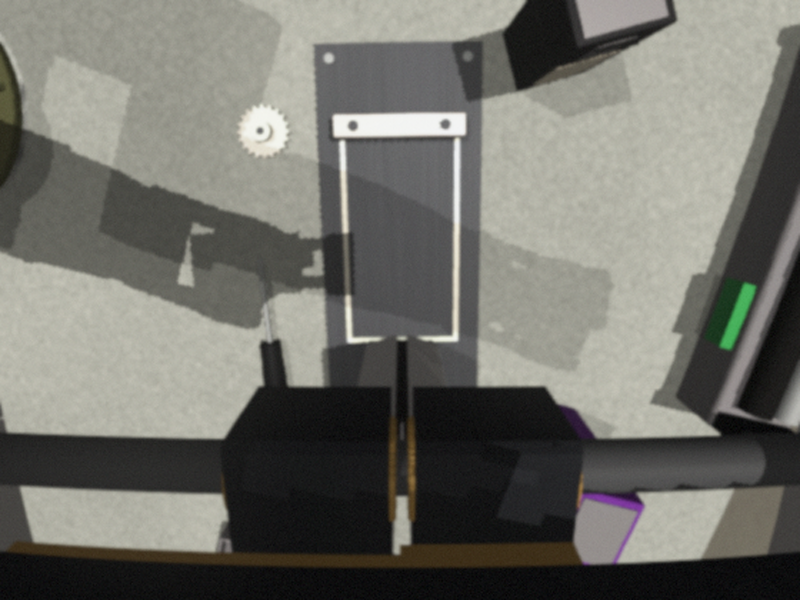

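The wrist view shows the bay outline with corners at (350,340) and (456,338), and the bar front edge from (333,139) to (467,135). The gripper hides the cart. I'll compute the jig from these points.

```bash
python3 - <<'E'
from h import *
import pickle
c,s=pickle.load(open("w1.pkl","rb"))
im=lambda L:(np.array(L)+.5)/1.42857-.5
bar=toplane(c,im([(333,139),(467,135),(332,115),(466,113)]),34,s)[:,:2]
ln=toplane(c,im([(343,150),(459,148),(350,339),(457,337)]),4,s)[:,:2]
pl=toplane(c,im([(315,45),(482,42)]),4,s)[:,:2]
hole=toplane(c,im([(329,58),(468,56)]),4,s)[:,:2]
d=(ln[0]+ln[1]-ln[2]-ln[3]); yaw1=np.arctan2(d[1],d[0]); e=bar[0]-bar[1]; e=e+bar[2]-bar[3]; yaw2=np.arctan2(-e[0],e[1])+0
e=ln[2]-ln[3];print(bar,ln,pl,yaw1,np.arctan2(e[1],e[0]),np.arctan2((bar[0]-bar[1])[1],(bar[0]-bar[1])[0]),np.arctan2((bar[2]-bar[3])[1],(bar[2]-bar[3])[0]))
print("widths",np.linalg.norm(bar[0]-bar[1]),np.linalg.norm(ln[0]-ln[1]),np.linalg.norm(ln[2]-ln[3]),np.linalg.norm(pl[0]-pl[1]))
yaw=yaw1;u=np.array([np.cos(yaw),np.sin(yaw)]);v=np.array([-u[1],u[0]])
for n,p in(("bar",bar),("ln",ln),("pl",pl),("hole",hole)): print(n,np.c_[p@u,p@v].round(1))
E
```

```text
[[466.15463549  65.90530025]
 [592.46071284 101.48420353]
 [460.18726089  87.85429098]
 [586.01583109 121.30574893]] [[ 474.51391893   58.47206575]
 [ 590.89043102   89.73882382]
 [ 527.31884106 -140.21906714]
 [ 643.35854779 -108.67917238]] [[423.63877204 152.93176086]
 [586.0788915  196.55742244]] 1.8299341022342255 -2.876201457065428 -2.867019377841138 -2.8817533653948453
widths 131.22150561273526 120.50353823263855 120.2496507289679 168.19628640753947
bar [[ -55.7 -467.5]
 [ -53.7 -598.7]
 [ -33.  -467.3]
 [ -32.9 -597.5]]
ln [[ -65.1 -473.7]
 [ -64.7 -594.2]
 [-270.7 -473.8]
 [-269.9 -594. ]]
pl [[  39.3 -448.7]
 [  39.8 -616.9]]
hole [[  26.3 -462.4]
 [  26.3 -602.8]]
```

The jig fit is consistent: widths are 131, 120 and 168, and the line and bar are within 1° of square. Next I'll look at the cart from above and behind, on the way to the push pose.

```bash
cat >> h.py <<'E'
import pickle
from scipy.spatial.transform import Rotation as Ro
YAW=1.830
U=np.array([np.cos(YAW),np.sin(YAW)]);V=np.array([-U[1],U[0]]); O=-165.2*U-533.4*V
_x=-np.r_[V,0]; RV=Ro.from_matrix(np.c_[_x,np.cross([0,0,-1],_x),[0,0,-1]]).as_rotvec()
def W(x,y,z): return [*(O+x*U+y*V),z]
def J(p): d=np.array(p)[...,:2]-O; return np.stack([d@U,d@V],-1)
E
python3 - <<'E'
from h import *
print(O)
c=pickle.load(open("top.pkl","rb"))
im=lambda L:np.array(L)/4+np.array([180,115])-0.375
print(J(toplane(c,im([(570,277),(648,262),(670,355),(592,378)]),194)).round(1))
ctrl.reach(W(-215,0,380),RV)
s=ctrl.observe(); c=ctrl.camera("wrist"); pickle.dump((c,s),open("w2.pkl","wb"))
cv2.imwrite("pics/w2.png",cv2.resize(c["frame"][:,:,::-1],(800,600),interpolation=cv2.INTER_CUBIC)); print(s["time"],J(s["position"]))
for P in (W(-215,0,165),W(-100,0,165),W(-190,0,30),W(-60,0,30)): print(ctrl.ik(P,RV))
E
```

```text
[557.92401064 -22.96515508]
[[-110.6  -34.9]
 [-167.2  -30.7]
 [-164.2   37.4]
 [-106.2   38.6]]
4.85 [-213.76240366   -0.49665472]
[-4.15956192e-01  5.67677239e-01  1.23637430e+00 -4.44089210e-16
  1.33754112e+00 -6.75159866e-01]
[-2.63671762e-01  4.34870545e-01  1.43343289e+00 -4.44089210e-16
  1.27328922e+00 -5.22875435e-01]
[-3.85422753e-01  6.79880015e-01  1.39093586e+00 -4.44089210e-16
  1.07077678e+00 -6.44626426e-01]
[-2.03546197e-01  5.61881224e-01  1.58918240e+00 -4.44089210e-16
  9.90529027e-01 -4.62749870e-01]
```

View pics/w2.png

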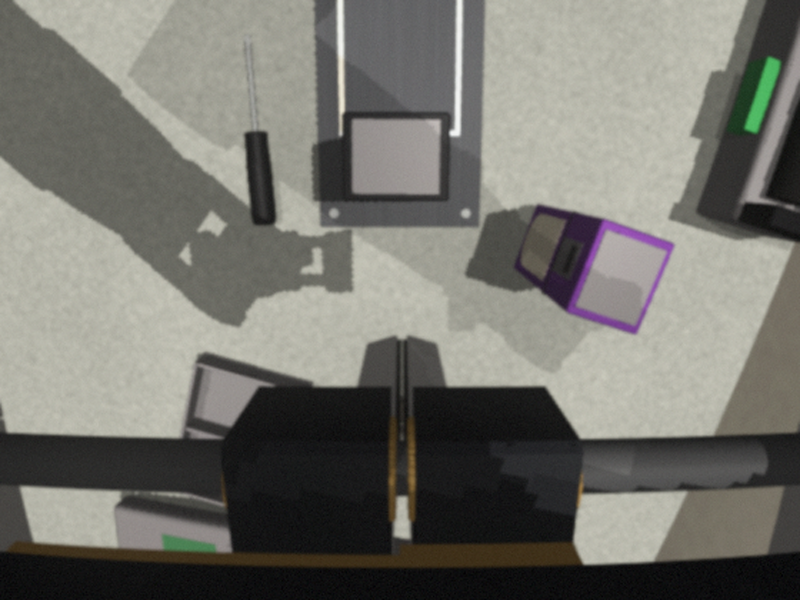

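The cart's top face spans (343,113)–(450,200), nearly square to the jig. The purple look-alike, with its top at (620,275), is close to the approach, so I'll check its clearance.

```bash
python3 - <<'E'
from h import *
c,s=pickle.load(open("w2.pkl","rb"))
im=lambda L:(np.array(L)+.5)/1.42857-.5
print("cart",J(toplane(c,im([(343,113),(449,112),(450,200),(343,200)]),194,s)).round(1))
print("purple",J(toplane(c,im([(537,206),(673,243),(638,332),(568,311),(605,220)]),190,s)).round(1))
print("plate holes/end",J(toplane(c,im([(334,213),(466,213),(321,227),(478,227)]),4,s)).round(1))
print("lines",J(toplane(c,im([(341,60),(460,60)]),4,s)).round(1))
E
```

```text
cart [[-107.7   38.5]
 [-107.   -33.1]
 [-166.   -34.9]
 [-166.1   39.7]]
purple [[-170.   -97.2]
 [-195.5 -200.2]
 [-263.6 -180.7]
 [-247.  -125.1]
 [-179.4 -147.3]]
plate holes/end [[-189.    70.7]
 [-188.9  -69.8]
 [-203.9   85.1]
 [-203.7  -83.1]]
lines [[-34.5  60.2]
 [-34.4 -60.1]]
```

Everything agrees within about 2 mm: the plate end is at −204 (should be −205), and the cart's back face is at x≈−166 with its centre at y≈2.5. The purple block clears the gripper by about 35 mm. Next I'll topple the cart.

```bash
python3 - <<'E'
from h import *
ctrl.move_linear(W(-205,2.5,340),RV,v=200)
ctrl.move_linear(W(-205,2.5,165),RV,v=150)
hit=ctrl.move_linear(W(-160,2.5,165),RV,v=30,until_force=1.0); s=ctrl.observe(); print(hit,J(s["position"]),s["ft_force"])
x=J(s["position"])[0]
for i in range(8):
    x+=8; ctrl.move_linear(W(x,2.5,165),RV,v=40); s=ctrl.observe(); print(J(s["position"]).round(1),np.round(s["ft_force"],1))
    if x>-112: break
ctrl.hold(.6)
s=ctrl.observe(); print(s["time"],s["ft_force"])
c=ctrl.camera("scene"); pickle.dump(c,open("s2.pkl","wb")); cv2.imwrite("pics/s2.png",cv2.resize(c["frame"][150:320,150:380,::-1],None,fx=3,fy=3,interpolation=cv2.INTER_CUBIC))
E
```

```text
True [-171.77033623    2.45464153] [ 0.22035645 -0.22730024  0.70084327]
[-163.5    2.6] [ 1.  -1.1  0. ]
[-155.5    2.5] [ 0.4 -1.2  0.1]
[-147.5    2.5] [-1.  -0.7 -0.2]
[-139.5    2.5] [-0.4 -0.6  0.4]
[-131.5    2.4] [ 0.4 -0.6 -0.8]
[-123.5    2.4] [-0.5 -0.5  0. ]
[-115.5    2.5] [-0.2  0.  -0.4]
[-107.6    2.5] [-0.2  0.4 -0.3]
11.0167 [ 0.0153761  -0.08955277 -0.04177149]
```

View pics/s2.png

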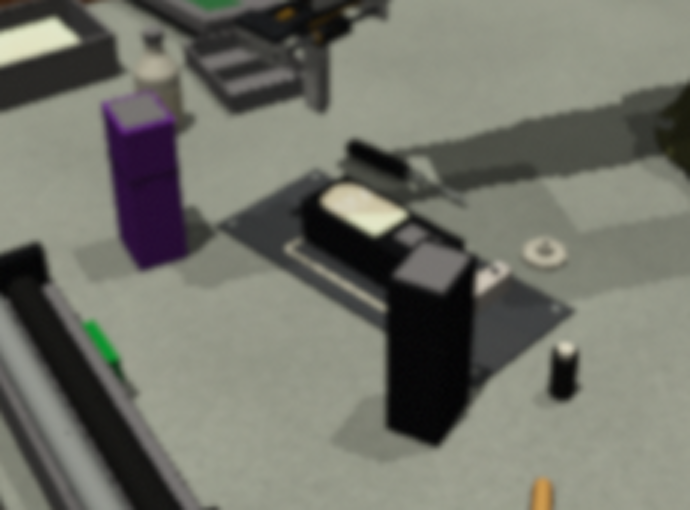

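The cart has toppled and lies flat, label up, short of the bar, with nothing else moved. Next I'll back off and measure it.

```bash
python3 - <<'E'
from h import *
ctrl.move_linear(W(-190,2.5,300),RV,v=200)
s=ctrl.observe(); c=ctrl.camera("wrist"); pickle.dump((c,s),open("w3.pkl","wb")); print(s["time"])
cv2.imwrite("pics/w3.png",cv2.resize(c["frame"][:,:,::-1],(800,600),interpolation=cv2.INTER_CUBIC))
E
```

```text
12.0083
```

View pics/w3.png

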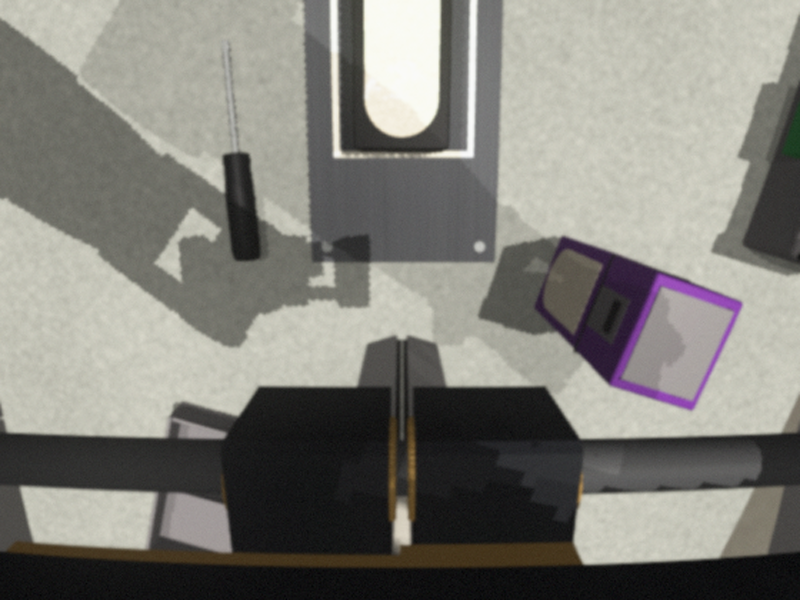

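```bash
python3 - <<'E'
from h import *
c,s=pickle.load(open("w3.pkl","rb"))
im=lambda L:(np.array(L)+.5)/1.42857-.5
m=J(toplane(c,im([(339,151),(449,151),(341,20),(453,20)]),64,s)); print(m.round(1))
y=float(m[:2,1].mean()); print(y)
ctrl.move_linear(W(-160,y,300),RV,v=200)
ctrl.move_linear(W(-160,y,34),RV,v=150)
for x,v,f in((-105,50,10),(-70,20,10)):
    hit=ctrl.move_linear(W(x,y,34),RV,v=v,until_force=f); s=ctrl.observe(); print(hit,J(s["position"]).round(1),np.round(s["ft_force"],1),s["time"])
    if hit: break
ctrl.hold(.2)
s=ctrl.observe();print(J(s["position"]),s["ft_force"])
E
```

```text
[[-106.2   50.9]
 [-106.2  -34.4]
 [ -10.1   47.6]
 [ -10.2  -35.9]]
8.265465186943121
False [-105.     8.3] [ 0.6  0.3 -0.4] 15.5333
True [-87.   8.] [ 1.6 -1.7  3.1] 16.525
[-87.0048361    8.41452221] [ 1.29475505 -1.62456046  1.8647677 ]
```

The push stopped at x=−87, as predicted for contact with the bar. I'll retreat and check.

```bash
python3 - <<'E'
from h import *
ctrl.move_linear(W(-150,8,34),RV,v=150); ctrl.move_linear(W(-150,8,250),RV,v=200); ctrl.move_linear(W(-70,2,380),RV,v=200)
ctrl.hold(.2)
s=ctrl.observe(); c=ctrl.camera("wrist"); pickle.dump((c,s),open("w4.pkl","wb")); print(s["time"])
cv2.imwrite("pics/w4.png",cv2.resize(c["frame"][0:270,160:400,::-1],None,fx=2.2,fy=2.2,interpolation=cv2.INTER_CUBIC))
E
```

```text
19.6417
```

View pics/w4.png

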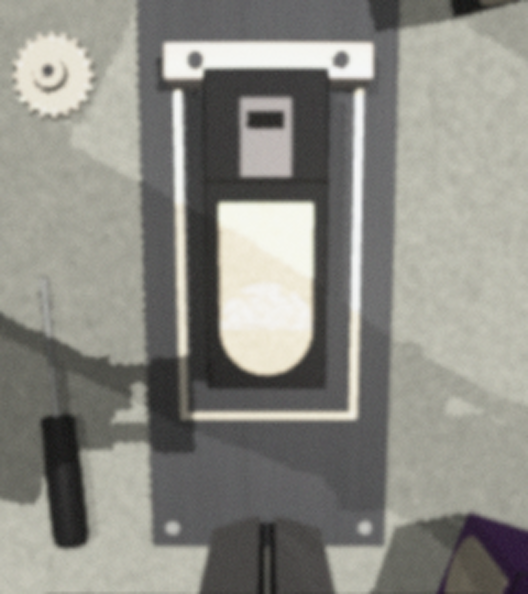

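```bash
python3 - <<'E'
from h import *
c,s=pickle.load(open("w4.pkl","rb"))
im=lambda L:(np.array(L)+.5)/2.2-.5+np.array([160,0])
a=J(toplane(c,im([(203,70),(329,70),(207,387),(326,387)]),64,s)); b=J(toplane(c,im([(164,79),(374,79)]),34,s)); l=J(toplane(c,im([(184,415),(353,415)]),4,s))
print(a.round(1),b.round(1),l.round(1),(a[0]-a[2])[0])
# direct column profile at 2 columns for the top edge
f=cv2.cvtColor(c["frame"],cv2.COLOR_RGB2GRAY)
print(f[25:45,280],f[25:45,250+5]); print(f[168:190,280])
E
```

```text
[[109.2  39. ]
 [109.1 -34.3]
 [-77.3  39.3]
 [-77.3 -35. ]] [[111.   65.5]
 [111.  -64.4]] [[-106.    60.5]
 [-106.   -58.8]] 186.4888294240318
[244 245 245 245 237 201 124  72  63  61  62  61  62  61  62  56  58  66
  96 135] [244 245 245 244 238 210 136  75  62  57  59  58  58  62  58  59  60  57
  55  59]
[226 202 141  78  55  51  47  52  64  80  87  88  90  90  86  90  87  96
 126 179 221 220]
```

The cart measures flat, centred at y≈+2 mm, with its top end within about 2 mm of the bar. One light confirming push at its true centre line should settle whether it is touching.

```bash
python3 - <<'E'
from h import *
ctrl.move_linear(W(-150,2,250),RV,v=200); ctrl.move_linear(W(-150,2,34),RV,v=150); ctrl.move_linear(W(-95,2,34),RV,v=80)
hit=ctrl.move_linear(W(-75,2,34),RV,v=15,until_force=12); s=ctrl.observe(); print(hit,J(s["position"]),s["ft_force"])
ctrl.move_linear(W(-150,2,34),RV,v=100); ctrl.move_linear(W(-150,2,300),RV,v=200); ctrl.move_linear(W(-70,2,380),RV,v=200); ctrl.hold(.3)
s=ctrl.observe(); c=ctrl.camera("wrist"); f=cv2.cvtColor(c["frame"],cv2.COLOR_RGB2GRAY); c0=pickle.load(open("w4.pkl","rb"))[0]
d=cv2.absdiff(c["frame"],c0["frame"])[:200,230:320].max(2); print("px changed",(d>40).sum(),s["time"],J(s["position"]))
print(f[25:45,280],f[168:190,280])
E
```

```text
True [-86.9950542    1.92284451] [ 0.70354496 -2.363313    1.75925601]
px changed 0 27.0333 [-70.46694465   2.10690789]
[245 244 245 244 237 201 123  71  63  62  57  62  64  63  60  61  62  67
  94 135] [224 198 131  72  51  48  46  53  63  77  85  88  87  89  85  88  90 103
 140 195 223 220]
```

The second push stopped at the same place (−87.0) at 12 N and the view didn't change, so the cart is firm against the bar. I'm handing in.

```bash
python3 -c "
from cell import ctrl
print(ctrl.close_job())"
```

```text
the job is handed in; nothing more can be done
None
```

The cartridge is lying flat in the bay, label side up, with its top end against the stop bar, and the job is handed in at about 27 s of the 45 s. I toppled it by pushing high on its back with closed fingers (tip at 165 mm), then slid it along by pushing on its bottom end.

- **Against the bar:** The slide stopped at tool x = −87.0 mm in the jig frame. A second push stopped at the same place at a 12 N threshold and moved nothing in the wrist view.
- **Position:** The last wrist view puts the cart's top end at x≈109 mm and the bar face at 111 mm. Its centre line is at y≈+2 mm at both ends, between the white lines.
- **Other objects:** The spare, gear, screwdriver, roller and purple look-alike showed no visible movement in the views that included them. I did not measure them, and the brush and carton were not viewed again.
- **Readings that disagreed:**
  - The cart's length measured 186.5 mm instead of 190 mm in the last view, which leaves its end position uncertain by about 3 mm.
  - Its width read 85 mm instead of 74 mm in an earlier view, because a shadow was counted in. The first slide push was therefore about 6 mm off centre, but the cart stayed square.

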